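# Close the six-well ice-pop mould with its stick lid

### The job

In the cookery classroom, put the orange six-stick lid on the white ice-pop mould with six wells: pick it up by its handle and lower it from above so that each stick goes into its own well and the lid lies flat on the rim. Keep hold of it until it is down (do not drop it in), then let go. Leave the green lid where it is.

Things in the scene. Friction and masses are not known exactly. Their poses are not given: they have to be found in the camera images.
- lid6_grip (a point): Orange lid (mm, about 150 g) standing on its 6 white sticks (14x14, 40 long, at x -42,0,42, y -21,21) under a plate 138x96x6. Arched handle over its centre: crossbar 80 (x) x 18 (y) x 20 high, 16 clear above the plate. Point: crossbar centre, 78 above stick tips, 38 above plate underside, over the centre of mass; 98 up when seated. x along handle, z up; half turn same.
- mould6: Six-well mould: white block 142 (x) x 100 (y) x 60 high, does not move. Six open wells 32x32, 50 deep, grey floors, centred at x -42,0,42 and y -21,21 mm. Origin: centre of its underside, on the worktop; rim 60 above. x along its long side, z up. A stick has 9 mm play all round in its well; the lid's plate lands on the rim before the sticks reach the floor.
- lid4_grip (a point): Bystander: green lid, same plate and handle as the orange one, standing on four sticks (at x -31,31, y -21,21 mm), 88 mm high. Point: centre of its handle's crossbar, 78 mm above the stick tips. It stays where it is.
- mould4: Bystander: white mould of the same outer size (142 x 100 x 60 mm, fixed) with only four wells, each 50 (x) x 32 (y) mm. Origin: centre of its underside; x along its long side. Not used.
There are look-alikes about, which are no part of the job. What is shaped like the part that bears lid6_grip but purple is not meant. What is shaped like the mould6 but purple is not meant.

How it is judged:
On the way:
1. the orange lid, still held by the gripper, has all its sticks in the six-well mould's wells, with less than 15 mm left to go (horizontal distance between lid6_grip and mould6 below 0.015 m and angle between the x axis of lid6_grip and the x axis of mould6, either way round below 0.24 rad and z of lid6_grip in the frame of mould6 below 0.113 m and contact force between the fingers and lid6 above 1 N), for 0.1 s.
At the end, for the whole second after the job is handed in: The orange lid lies flat on the rim of the six-well mould (handle point 92 to 102 mm above the mould's underside, tilt under 4 degrees), centred within 15 mm and square within 13.7 degrees either way round, at rest; the green lid is within 30 mm of where it was (horizontal distance between lid6_grip and mould6 below 0.015 m and angle between the x axis of lid6_grip and the x axis of mould6, either way round below 0.24 rad and z of lid6_grip in the frame of mould6 between 0.092 and 0.102 m and angle between lid6_grip's own z axis and vertical below 0.07 rad and linear speed of lid6 below 0.02 m/s and distance of lid4_grip from where it was at the start of the episode below 0.03 m); the robot touches nothing.
It fails at once if the green lid is moved by more than 30 mm (distance of lid4_grip from where it was at the start of the episode above 0.03 m).
It also fails if it takes over 48 s, if anything falls off the work surface, if the arm or the gripper's body presses on something with over 40 N, if the wrist force passes 120 N, or if a joint passes its speed limit or range.

### The arm

A 7-joint arm with a two-finger parallel gripper is mounted at the origin on the work surface. World frame = base frame: x ahead of the robot, y to its left, z up, the work surface at z = 0. Lengths are in m, angles in rad, forces in N, time in s.
With the tool pointing down it reaches from about 0.4 to 0.85 m from the base axis. Payload 10.4 kg.
Tool frame: the origin (TCP) lies on the mounting face of the last link; the fingertips stand r.tips_ahead ahead of it and the grasp point (between the pads) lies 164 mm ahead of it (r.tips_ahead is the distance from the TCP to the fingertips, in m); z points along the fingers, y is the line along which they close (so a half turn about z gives the same grasp; the last joint's range is limited). The gripper opens to 87 mm and grips with 3 to 60 N. Pads are 19 mm wide; open, the fingers measure 117 mm over their backs; the gripper's body (75 mm by 190 mm) begins 51 mm behind the grasp point.
Start: joints at [1.155, 0.332, -0.065, 1.46, 0.022, 1.35, -0.088], TCP at [0.239, -0.577, 0.405] pointing down, gripper open.
Joint ranges: [-2.6, 2.6], [-0.5, 2.12], [-1.47, 1.34], [0.16, 2.42], [-1.27, 4.41], [0.06, 2.06], [-2.6, 2.6]. Speed limits (rad/s): [2.22, 2.22, 2.79, 2.79, 3.14, 3.14, 3.14].

### API

Orientations are given as a unit quaternion [x, y, z, w].
In Python, from bench import telemetry, imaging, job, r gives the robot as it stands.
- The arm moves only by the tool move_arm, never from a script. Its argument "steps" is a list of rows, each an object of numbers: "dx", "dy", "dz": the shift along the tool's x, y, z in cm; "spin": the turn about the tool's z in rad. In form: [{"dx": .., "dy": .., "dz": .., "spin": ..}, ...]. A call has 1 to 12 rows; each row shifts and turns the commanded pose from where the row before left it, along the tool's axes as they then stand; what a row does not reach is not made up. A row lasts 1/10 s, in which the tool goes at most 50 mm and 8.59 degrees, less where a joint would pass 70% of its speed; a pose out of reach is approached as far as the arm can. A call with a gripper value outside its range is refused whole. "claw" is the finger opening in cm, from 0 to 8.7, set as the call begins (left out, the last holds). The fingers move at their own pace and stop on an object; "squeeze" is the grip in N (left out, the last holds). Time passes only in rows, so rows that do not move let the fingers close. It gives the time, the measured TCP pose, the force, the opening and the grip force at its end, in the units of the state.
- telemetry.read_state(): the state, without advancing time (a new reading comes with each control period).
- imaging.camera(name): name is "side" or "top"; returns a dict with "img" (480x640x3 uint8, red, green, blue), "camera_matrix" (3x3 intrinsics, pixels), "R" (3x3) and "t" (3): a world point X has camera coordinates R X + t. Camera axes: x right, y down, z forward; pixel columns grow to the right and rows downward; lengths in m; the calibration is good to about 2 mm. A picture is of the moment at which its call begins. There is no depth.
- job.close_job(): hands the job in; it is judged then, once.
The state is a dict: "time": time; "joint_positions": joint angles; "joint_vel": joint speeds; "joint_torque": joint torques, N m; "ee_pos": TCP position; "eef_rot": TCP orientation; "ft_force": force on the tool from outside, world axes, zero at the start; "torque": the same for the moment, N m; "width": finger opening in m; "grip_force": force on a finger pad.
Only numpy, scipy, OpenCV 4.12 (cv2) and the standard library are available. Lean on these libraries where they do the work, as an engineer would, in place of code of your own. Each camera call takes 0.05 s, during which the arm holds its last target. There are 200 camera calls.

## Working session

There is one attempt and no reset: what is moved stays moved. The work goes in short steps, Python scripts to look and compute and a tool call to move; the robot and the scene stay as the last step left them, time stands still between calls to the robot, and variables do not carry over. Pictures are saved under pics/ and viewed, at most 10 in all, crops included, and the job is handed in when it is done.

Besides the shell and the picture viewer there is one more tool, called after "Emit:" as name([rows], argument=value, ...), one row to a line, values as JSON. move_arm: Moves the arm, as the interface text tells. Its arguments: {"type":"object","properties":{"steps":{"type":"array","items":{"type":"object","properties":{"dx":{"type":"number"},"dy":{"type":"number"},"dz":{"type":"number"},"spin":{"type":"number"}}}},"claw":{"type":"number"},"squeeze":{"type":"number"}},"required":["steps"]}

```bash
mkdir -p pics; ls; python3 - <<'E'
from bench import telemetry, imaging, job, r
import cv2,numpy as np
for n in("top","side"):
    c=imaging.camera(n); cv2.imwrite(f"pics/{n}0.png",c["img"][:,:,::-1]); np.savez(f"{n}0.npz",**c)
    print(n,c["camera_matrix"],-c["R"].T@c["t"],c["R"])
s=telemetry.read_state();print(s["time"],s["ee_pos"],s["eef_rot"],s["width"],r.tips_ahead)
E
```

```text
pics
top [[530.49897277   0.         319.40818647]
 [  0.         530.49897277 234.13470561]
 [  0.           0.           1.        ]] [ 0.34027351 -0.08164659  1.2633794 ] [[-0.00307162 -0.9999487   0.00965209]
 [-0.99130171  0.00177481 -0.13159701]
 [ 0.13157313 -0.00997235 -0.99125631]]
side [[582.25678542   0.         323.12988192]
 [  0.         582.25678542 238.8747256 ]
 [  0.           0.           1.        ]] [-0.27539983  0.70503118  1.08886493] [[-0.70606444 -0.70814446 -0.00210623]
 [-0.47305946  0.47387906 -0.74273372]
 [ 0.52696087 -0.5234215  -0.66958359]]
0.1 [ 0.2391955  -0.57729576  0.40403394] [ 9.80773969e-01  1.95146134e-01 -1.45475207e-04 -6.21573974e-04] 0.08688931808002413 0.1822
```

View pics/top0.png

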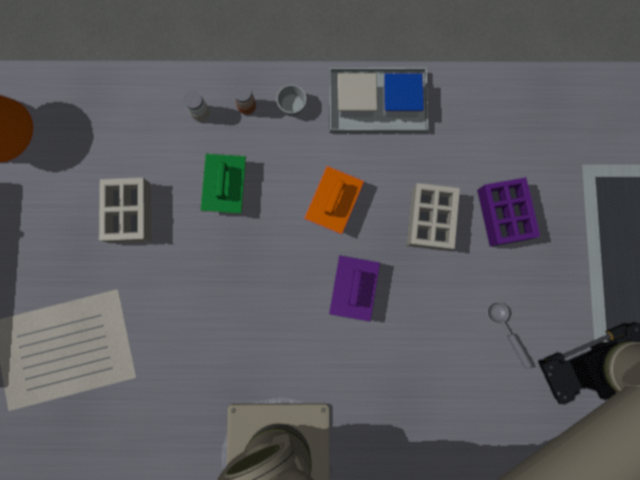

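View pics/side0.png

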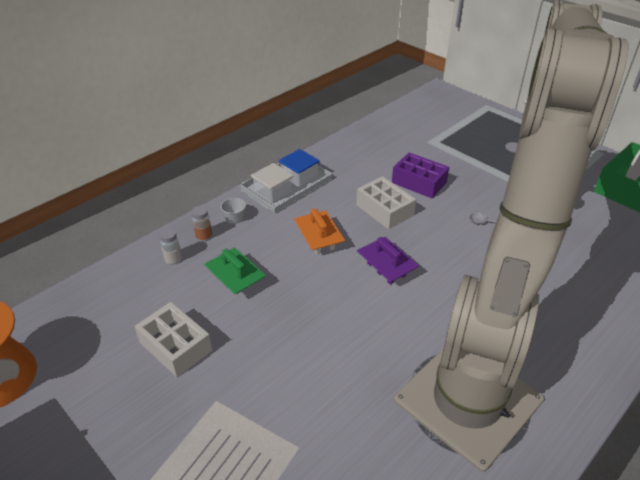

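Candidates in the top view:
- **Lids:** orange lid (335,200), purple lid (355,288), green lid (224,183), and a round orange object (5,128).
- **Moulds:** white six-well (435,216), white four-well (122,209), purple six-well (510,211).

By the description I choose the orange lid at (335,200) and the white mould at (435,216). Next I measure both and check them in a crop.

```bash
cat >h.py <<'E'
import cv2,numpy as np
def plane(c,uv,z):
    K,R,t=c["camera_matrix"],c["R"],c["t"]; C=-R.T@t
    d=(np.linalg.inv(K)@np.c_[uv,np.ones(len(uv))].T).T@R
    return (C+d*((z-C[2])/d[:,2])[:,None])
def proj(c,X):
    p=(c["R"]@np.atleast_2d(X).T).T+c["t"]; p=p@c["camera_matrix"].T; return p[:,:2]/p[:,2:]
def rect(c,mask,z):
    cs,_=cv2.findContours(mask.astype(np.uint8),0,1); k=max(cs,key=cv2.contourArea)
    P=plane(c,k[:,0].astype(float),z)[:,:2]*1000
    b=cv2.boxPoints(cv2.minAreaRect(P.astype(np.float32)))
    e=[b[1]-b[0],b[2]-b[1]]; L=max(e,key=np.linalg.norm)
    return b.mean(0),sorted(np.linalg.norm(v) for v in e),np.arctan2(L[1],L[0])%np.pi
E
cat >m.py <<'E'
from h import *
for n in("top","side"):
    c=dict(np.load(f"{n}0.npz")); im=c["img"]; h=cv2.cvtColor(im,cv2.COLOR_RGB2HSV)
    o=cv2.inRange(h,(3,150,60),(20,255,255)); 
    roi=np.zeros_like(o)
    if n=="top": roi[150:250,290:380]=1
    else: roi[195:260,285:355]=1
    print(n,"lid",rect(c,(o>0)&(roi>0),.046))
    roi[:]=0
    if n=="top": roi[170:262,402:470]=1
    else: roi[165:235,345:425]=1
    for V in (120,140,160,180):
        w=(h[...,2]>V)&(roi>0)&(h[...,1]<70)
        print(V,"mould",rect(c,w,.06),w.sum())
    # well holes
a=cv2.imread("pics/top0.png")[150:260,290:480]; b=cv2.imread("pics/side0.png")[160:270,280:470]
cv2.imwrite("pics/crop0.png",cv2.resize(np.vstack([a,b]),None,fx=2.7,fy=2.7,interpolation=cv2.INTER_CUBIC))
c=dict(np.load("top0.npz"));g=c["img"].max(2);print(g[230,400:475]);print(g[170:262,436])
E
python3 m.py
```

```text
top lid (array([ 583.82935, -128.30704], dtype=float32), [np.float32(94.83467), np.float32(135.88084)], np.float32(2.7418048))
120 mould (array([ 544.6273 , -359.85223], dtype=float32), [np.float32(101.665695), np.float32(142.84283)], np.float32(3.0171547)) 1446
140 mould (array([ 543.86365, -359.57303], dtype=float32), [np.float32(96.56909), np.float32(137.54938)], np.float32(3.0137)) 838Traceback (most recent call last):
  File "m.py", line 14, in <module>
    print(V,"mould",rect(c,w,.06),w.sum())
                    ~~~~^^^^^^^^^
  File "h.py", line 9, in rect
    cs,_=cv2.findContours(mask.astype(np.uint8),0,1); k=max(cs,key=cv2.contourArea)
                                                        ~~~^^^^^^^^^^^^^^^^^^^^^^^^
ValueError: max() iterable argument is empty
```

```bash
sed -i 's/(120,140,160,180)/(115,130,140)/' m.py; sed -i '/^c=dict/d' m.py; cat >>m.py <<'E'
for n in("top","side"):
    c=dict(np.load(f"{n}0.npz"))
    print(n,proj(c,[[.584,-.128,.088],[.544,-.360,.06]]))
E
python3 m.py
python3 - <<'E'
from bench import telemetry
from scipy.spatial.transform import Rotation as R
s=telemetry.read_state();print(R.from_quat(s["eef_rot"]).as_matrix().round(4))
E
```

```text
top lid (array([ 583.82935, -128.30704], dtype=float32), [np.float32(94.83467), np.float32(135.88084)], np.float32(2.7418048))
115 mould (array([ 545.34033, -359.5189 ], dtype=float32), [np.float32(103.020226), np.float32(144.65001)], np.float32(3.0180893)) 1564
130 mould (array([ 544.2654 , -359.80847], dtype=float32), [np.float32(98.69133), np.float32(139.92241)], np.float32(3.0189025)) 1178
140 mould (array([ 543.86365, -359.57303], dtype=float32), [np.float32(96.56909), np.float32(137.54938)], np.float32(3.0137)) 838
side lid (array([ 589.99146, -133.75543], dtype=float32), [np.float32(94.51264), np.float32(155.84454)], np.float32(2.7375495))
115 mould (array([ 535.84735, -349.46472], dtype=float32), [np.float32(226.78975), np.float32(323.04797)], np.float32(2.3297763)) 4240
130 mould (array([ 535.8211, -349.437 ], dtype=float32), [np.float32(226.78976), np.float32(322.9717)], np.float32(2.3297763)) 4048
140 mould (array([ 527.8216 , -338.33514], dtype=float32), [np.float32(153.41609), np.float32(188.08719)], np.float32(3.021805)) 1414
top [[334.58277564 195.59203104]
 [434.88628218 215.0022286 ]]
side [[317.61108766 217.24087508]
 [384.82432509 194.41234504]]
[[ 9.238e-01  3.828e-01 -5.000e-04]
 [ 3.828e-01 -9.238e-01  1.200e-03]
 [-0.000e+00 -1.300e-03 -1.000e+00]]
```

View pics/crop0.png

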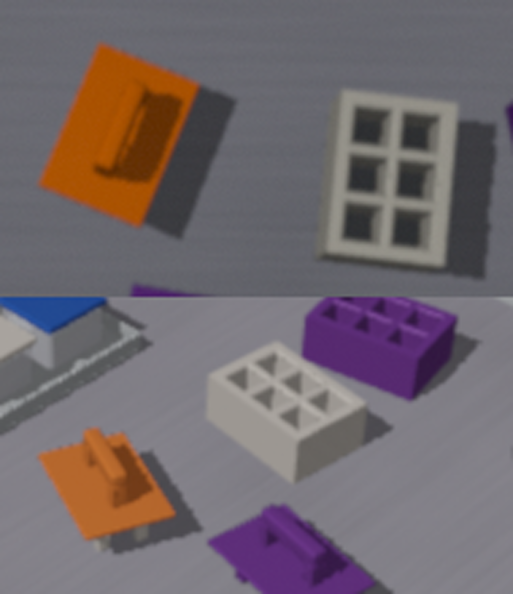

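The crop confirms the orange lid on white sticks, with its handle along the long side, at top view (335,200). It also shows the white 2x3-well mould at (435,216). The measured rectangles match the given sizes (95x136 and about 100x141 mm). The side reprojection agrees too: handle at (318,217), mould at (385,194). Moving above the lid.

Emit:
move_arm([
  {"dx": 2.45,"dy": -1.42},
  {"dx": 2.45,"dy": -1.42},
  {"dx": 2.45,"dy": -1.42},
  {"dx": 2.45,"dy": -1.42},
  {"dx": 2.45,"dy": -1.42},
  {"dx": 2.45,"dy": -1.42},
  {"dx": 2.45,"dy": -1.42},
  {"dx": 2.45,"dy": -1.42},
  {"dx": 2.45,"dy": -1.42},
  {"dx": 2.45,"dy": -1.42},
], claw=8.7)

```text
$.steps[0]: bad value
```

Emit:
move_arm([
  {"dx": 2.45,"dy": -1.42},
  {"dx": 2.45,"dy": -1.42},
  {"dx": 2.45,"dy": -1.42},
  {"dx": 2.45,"dy": -1.42},
  {"dx": 2.45,"dy": -1.42},
  {"dx": 2.45,"dy": -1.42},
  {"dx": 2.45,"dy": -1.42},
  {"dx": 2.45,"dy": -1.42},
  {"dx": 2.45,"dy": -1.42},
  {"dx": 2.45,"dy": -1.42},
])

```text
$.steps[0]: bad value
```

Emit:
move_arm([
  {"spin": 0.1},
  {"spin": 0.1},
  {"spin": 0.1},
  {"spin": 0.1},
  {"spin": 0.1},
  {"spin": 0.1},
  {"spin": 0.1},
  {"spin": 0.09},
  {},
  {},
])

```text
$.steps[0]: bad value
```

```bash
cat >g.py <<'E'
import sys,numpy as np
from bench import telemetry
from scipy.spatial.transform import Rotation as R
x,y,z,yaw=map(float,sys.argv[1:])
s=telemetry.read_state();M=R.from_quat(s["eef_rot"]).as_matrix();p=np.array(s["ee_pos"])
print(s["time"],p,"grasp",p+M[:,2]*.164,M[:,2],s["width"],s["grip_force"],s["ft_force"],np.round(s["joint_positions"],2))
cur=np.arctan2(M[1,0],M[0,0]); print("delta cm",M.T@(np.array([x,y,z])-(p+M[:,2]*.164))*100,"spin",cur-yaw)
E
python3 g.py .584 -.128 .078 -.400
```

```text
0.1 [ 0.2391955  -0.57729576  0.40403394] grasp [ 0.23910891 -0.57710511  0.24003407] [-5.27952109e-04  1.16246930e-03 -9.99999185e-01] 0.08688931808002413 0.0 [ 1.01355633 -0.73715807 -0.11328369] [ 1.16  0.33 -0.06  1.46  0.02  1.35 -0.09]
delta cm [ 49.05420601 -28.26720756  16.23739276] spin 0.7928130009289585
```

Emit:
move_arm([
  {"dx": 2.45,"dy": -1.42,"dz": 0,"spin": 0},
  {"dx": 2.45,"dy": -1.42,"dz": 0,"spin": 0},
  {"dx": 2.45,"dy": -1.42,"dz": 0,"spin": 0},
  {"dx": 2.45,"dy": -1.42,"dz": 0,"spin": 0},
  {"dx": 2.45,"dy": -1.42,"dz": 0,"spin": 0},
  {"dx": 2.45,"dy": -1.42,"dz": 0,"spin": 0},
  {"dx": 2.45,"dy": -1.42,"dz": 0,"spin": 0},
  {"dx": 2.45,"dy": -1.42,"dz": 0,"spin": 0},
  {"dx": 2.45,"dy": -1.42,"dz": 0,"spin": 0},
  {"dx": 2.45,"dy": -1.42,"dz": 0,"spin": 0},
], claw=8.7)

```text
time: 1.1
ee_pos: [0.4117, -0.3514, 0.4044]
eef_rot: [0.981, 0.195, -0.0, -0.0]
ft_force: [1.2, 0.0, 0.9]
width: 0.0869
grip_force: 0.0
```

Emit:
move_arm([
  {"dx": 2.45,"dy": -1.42,"dz": 0,"spin": 0},
  {"dx": 2.45,"dy": -1.42,"dz": 0,"spin": 0},
  {"dx": 2.45,"dy": -1.42,"dz": 0,"spin": 0},
  {"dx": 2.45,"dy": -1.42,"dz": 0,"spin": 0},
  {"dx": 2.45,"dy": -1.42,"dz": 0,"spin": 0},
  {"dx": 2.45,"dy": -1.42,"dz": 0,"spin": 0},
  {"dx": 2.45,"dy": -1.42,"dz": 0,"spin": 0},
  {"dx": 2.45,"dy": -1.42,"dz": 0,"spin": 0},
  {"dx": 2.45,"dy": -1.42,"dz": 0,"spin": 0},
  {"dx": 2.45,"dy": -1.42,"dz": 0,"spin": 0},
])

```text
time: 2.1
ee_pos: [0.5837, -0.1266, 0.4044]
eef_rot: [0.981, 0.195, -0.0, -0.0]
ft_force: [-0.1, -0.8, 0.3]
width: 0.0872
grip_force: 0.0
```

Emit:
move_arm([
  {"dx": 0,"dy": 0,"dz": 0,"spin": 0.1},
  {"dx": 0,"dy": 0,"dz": 0,"spin": 0.1},
  {"dx": 0,"dy": 0,"dz": 0,"spin": 0.1},
  {"dx": 0,"dy": 0,"dz": 0,"spin": 0.1},
  {"dx": 0,"dy": 0,"dz": 0,"spin": 0.1},
  {"dx": 0,"dy": 0,"dz": 0,"spin": 0.1},
  {"dx": 0,"dy": 0,"dz": 0,"spin": 0.1},
  {"dx": 0,"dy": 0,"dz": 0,"spin": 0.093},
  {"dx": 0,"dy": 0,"dz": 0,"spin": 0},
  {"dx": 0,"dy": 0,"dz": 0,"spin": 0},
])

```text
time: 3.1
ee_pos: [0.5832, -0.1274, 0.4045]
eef_rot: [0.98, -0.197, -0.0, 0.0]
ft_force: [0.3, 0.4, -0.0]
width: 0.0867
grip_force: 0.0
```

```bash
python3 g.py .584 -.128 .078 -.400
```

```text
3.1 [ 0.58318978 -0.12740622  0.4045124 ] grasp [ 0.5831231  -0.12741303  0.24051241] [-4.06569122e-04 -4.14728317e-05 -9.99999916e-01] 0.08669697230548609 0.0 [ 0.28349439  0.37443219 -0.021501  ] [ 0.41  0.29 -0.33  1.53  0.1   1.34 -1.9 ]
delta cm [ 0.10940358  0.01701626 16.25120681] spin 0.00268918087008857
```

Emit:
move_arm([
  {"dx": 0.1,"dy": 0,"dz": 1.8,"spin": 0},
  {"dx": 0,"dy": 0,"dz": 1.8,"spin": 0},
  {"dx": 0,"dy": 0,"dz": 1.8,"spin": 0},
  {"dx": 0,"dy": 0,"dz": 1.8,"spin": 0},
  {"dx": 0,"dy": 0,"dz": 1.8,"spin": 0},
  {"dx": 0,"dy": 0,"dz": 1.8,"spin": 0},
  {"dx": 0,"dy": 0,"dz": 1.8,"spin": 0},
  {"dx": 0,"dy": 0,"dz": 1.8,"spin": 0},
  {"dx": 0,"dy": 0,"dz": 1.8,"spin": 0},
  {"dx": 0,"dy": 0,"dz": 0,"spin": 0},
  {"dx": 0,"dy": 0,"dz": 0,"spin": 0},
])

```text
time: 4.2
ee_pos: [0.5842, -0.1278, 0.243]
eef_rot: [0.98, -0.198, -0.0, -0.0]
ft_force: [-0.6, -0.9, 0.3]
width: 0.087
grip_force: 0.0
```

Emit:
move_arm([
  {"dx": 0,"dy": 0,"dz": 0,"spin": 0},
  {"dx": 0,"dy": 0,"dz": 0,"spin": 0},
  {"dx": 0,"dy": 0,"dz": 0,"spin": 0},
  {"dx": 0,"dy": 0,"dz": 0,"spin": 0},
  {"dx": 0,"dy": 0,"dz": 0,"spin": 0},
  {"dx": 0,"dy": 0,"dz": 0,"spin": 0},
  {"dx": 0,"dy": 0,"dz": 0,"spin": 0},
  {"dx": 0,"dy": 0,"dz": 0,"spin": 0},
  {"dx": 0,"dy": 0,"dz": 0,"spin": 0},
  {"dx": 0,"dy": 0,"dz": 0,"spin": 0},
], claw=0, squeeze=20)

```text
time: 5.2
ee_pos: [0.5841, -0.1279, 0.2427]
eef_rot: [0.98, -0.199, -0.0, 0.0]
ft_force: [-0.7, -0.5, -0.5]
width: 0.0175
grip_force: 20.0
```

```bash
python3 g.py .584 -.128 .078 -.400
```

```text
5.2 [ 0.58411808 -0.12793371  0.24269467] grasp [ 0.58410137 -0.12795247  0.07869467] [-1.01890865e-04 -1.14433003e-04 -9.99999988e-01] 0.017479566295882053 19.956094834342366 [-0.72579661 -0.53150309 -0.54649334] [ 0.39  0.43 -0.32  1.7   0.15  1.04 -1.94]
delta cm [-0.00748019  0.00831689  0.06946888] spin -0.000281142720004679
```

Gripped: the width is 17.5 mm against an 18 mm bar. Lifting and turning.

Emit:
move_arm([
  {"dx": 0,"dy": 0,"dz": -1.0,"spin": 0},
  {"dx": 0,"dy": 0,"dz": -1.5,"spin": 0},
  {"dx": 0,"dy": 0,"dz": -1.5,"spin": 0},
  {"dx": 0,"dy": 0,"dz": -2,"spin": 0},
  {"dx": 0,"dy": 0,"dz": -2,"spin": 0},
  {"dx": 0,"dy": 0,"dz": -2,"spin": 0},
  {"dx": 0,"dy": 0,"dz": -1,"spin": -0.07},
  {"dx": 0,"dy": 0,"dz": 0,"spin": -0.07},
  {"dx": 0,"dy": 0,"dz": 0,"spin": -0.07},
  {"dx": 0,"dy": 0,"dz": 0,"spin": -0.064},
  {"dx": 0,"dy": 0,"dz": 0,"spin": 0},
  {"dx": 0,"dy": 0,"dz": 0,"spin": 0},
])

```text
time: 6.4
ee_pos: [0.5842, -0.1279, 0.3538]
eef_rot: [0.998, -0.064, 0.001, 0.0]
ft_force: [-0.2, 0.2, -1.1]
width: 0.0178
grip_force: 20.0
```

```bash
python3 g.py .544 -.360 .19 -.126
```

```text
6.4 [ 0.58417039 -0.1278769   0.35377039] grasp [ 0.58435494 -0.12792826  0.1897705 ] [ 1.12525362e-03 -3.13164404e-04 -9.99999318e-01] 0.017796951225500828 19.955180934921373 [-0.23443911  0.23729207 -1.088178  ] [ 0.44  0.33 -0.37  1.59  0.12  1.24 -1.65]
delta cm [-1.03489482e+00  2.35326843e+01 -2.02231706e-02] spin -0.0022186155125989426
```

Emit:
move_arm([
  {"dx": -0.1,"dy": 2.35,"dz": 0,"spin": 0},
  {"dx": -0.1,"dy": 2.35,"dz": 0,"spin": 0},
  {"dx": -0.1,"dy": 2.35,"dz": 0,"spin": 0},
  {"dx": -0.1,"dy": 2.35,"dz": 0,"spin": 0},
  {"dx": -0.1,"dy": 2.35,"dz": 0,"spin": 0},
  {"dx": -0.1,"dy": 2.35,"dz": 0,"spin": 0},
  {"dx": -0.1,"dy": 2.35,"dz": 0,"spin": 0},
  {"dx": -0.1,"dy": 2.35,"dz": 0,"spin": 0},
  {"dx": -0.1,"dy": 2.35,"dz": 0,"spin": 0},
  {"dx": -0.1,"dy": 2.35,"dz": 0,"spin": 0},
  {"dx": 0,"dy": 0,"dz": 0,"spin": 0},
  {"dx": 0,"dy": 0,"dz": 0,"spin": 0},
])

```text
time: 7.6
ee_pos: [0.5445, -0.36, 0.3529]
eef_rot: [0.998, -0.064, 0.0, -0.0]
ft_force: [0.5, 0.1, -1.0]
width: 0.018
grip_force: 20.0
```

```bash
python3 g.py .544 -.360 .098 -.126; python3 - <<'E'
from bench import imaging
import cv2,numpy as np
from h import *
a=imaging.camera("top");b=imaging.camera("side")
for c,n in((a,"top"),(b,"side")):
    h=cv2.cvtColor(c["img"],cv2.COLOR_RGB2HSV); o=cv2.inRange(h,(3,150,40),(20,255,255)); o[:,:150]=0
    print(n,rect(c,o>0,.158))
v=np.vstack([a["img"][150:270,370:530],b["img"][120:240,310:470]])
cv2.imwrite("pics/carry.png",cv2.resize(v,None,fx=2.5,fy=2.5,interpolation=2)[:,:,::-1])
E
```

```text
7.6 [ 0.54450371 -0.36002285  0.35294232] grasp [ 0.54452968 -0.36000244  0.18894232] [ 1.58365620e-04  1.24476371e-04 -9.99999980e-01] 0.0179936089705024 19.95513996705995 [ 0.52417184  0.11775823 -0.99606906] [ 0.7   0.44 -0.25  1.44  0.11  1.28 -1.26]
delta cm [-5.38462866e-02  7.84781471e-03  9.09422393e+00] spin -0.002401557546519162
top (array([ 506.3375 , -333.22784], dtype=float32), [np.float32(57.60307), np.float32(58.97017)], np.float32(1.4251801))
side (array([ 544.2254 , -361.66553], dtype=float32), [np.float32(103.90504), np.float32(141.76302)], np.float32(3.0032318))
```

View pics/carry.png

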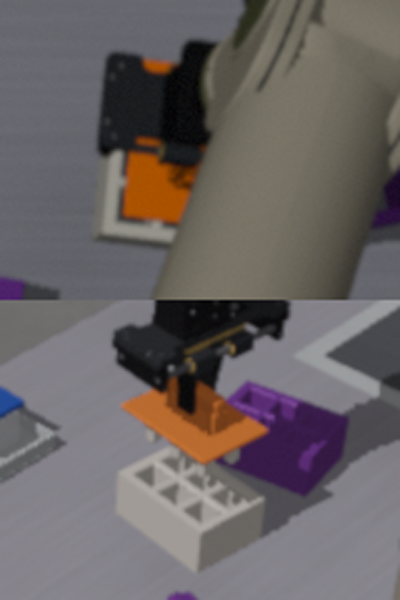

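The side view shows the orange lid held level over the white six-well mould (mould near (385,190) in the full image). Its measured centre is (544,-362) mm with yaw 3.00, so it is aligned. Lowering.

Emit:
move_arm([
  {"dx": 0,"dy": 0,"dz": 1,"spin": 0},
  {"dx": 0,"dy": 0,"dz": 1,"spin": 0},
  {"dx": 0,"dy": 0,"dz": 1,"spin": 0},
  {"dx": 0,"dy": 0,"dz": 1,"spin": 0},
  {"dx": 0,"dy": 0,"dz": 0.8,"spin": 0},
  {"dx": 0,"dy": 0,"dz": 0.7,"spin": 0},
  {"dx": 0,"dy": 0,"dz": 0.7,"spin": 0},
  {"dx": 0,"dy": 0,"dz": 0.6,"spin": 0},
  {"dx": 0,"dy": 0,"dz": 0.6,"spin": 0},
  {"dx": 0,"dy": 0,"dz": 0.6,"spin": 0},
  {"dx": 0,"dy": 0,"dz": 0,"spin": 0},
  {"dx": 0,"dy": 0,"dz": 0,"spin": 0},
])

```text
time: 8.9
ee_pos: [0.5447, -0.3598, 0.2728]
eef_rot: [0.998, -0.063, 0.0, 0.0]
ft_force: [0.6, 0.1, -1.2]
width: 0.0181
grip_force: 20.0
```

```bash
python3 g.py .544 -.360 .098 -.126
```

```text
8.9 [ 0.54466909 -0.35976812  0.27281755] grasp [ 0.5446834  -0.35978009  0.10881755] [ 8.72360621e-05 -7.29899923e-05 -9.99999994e-01] 0.01813588901101657 19.955298693239456 [ 0.57278126  0.06373037 -1.21899519] [ 0.7   0.5  -0.25  1.52  0.13  1.14 -1.27]
delta cm [-0.06513038  0.03035496  1.0817508 ] spin -0.0002632686449203503
```

Emit:
move_arm([
  {"dx": 0,"dy": 0,"dz": 0.2,"spin": 0},
  {"dx": 0,"dy": 0,"dz": 0.2,"spin": 0},
  {"dx": 0,"dy": 0,"dz": 0.2,"spin": 0},
  {"dx": 0,"dy": 0,"dz": 0.2,"spin": 0},
  {"dx": 0,"dy": 0,"dz": 0.1,"spin": 0},
  {"dx": 0,"dy": 0,"dz": 0.1,"spin": 0},
  {"dx": 0,"dy": 0,"dz": 0,"spin": 0},
  {"dx": 0,"dy": 0,"dz": 0,"spin": 0},
])

```text
time: 9.7
ee_pos: [0.5447, -0.3597, 0.2629]
eef_rot: [0.998, -0.063, 0.0, 0.0]
ft_force: [-0.5, 0.2, -1.4]
width: 0.0175
grip_force: 19.9
```

Emit:
move_arm([
  {"dx": 0,"dy": 0,"dz": 0.05,"spin": 0},
  {"dx": 0,"dy": 0,"dz": 0.05,"spin": 0},
  {"dx": 0,"dy": 0,"dz": 0.05,"spin": 0},
  {"dx": 0,"dy": 0,"dz": 0,"spin": 0},
])

```text
time: 10.1
ee_pos: [0.5446, -0.36, 0.2624]
eef_rot: [0.998, -0.063, 0.0, 0.0]
ft_force: [-4.5, 1.0, 8.0]
width: 0.0181
grip_force: 20.0
```

Contact: 8 N upward, so the lid is on the rim. Releasing, then going up.

Emit:
move_arm([
  {"dx": 0,"dy": 0,"dz": 0,"spin": 0},
  {"dx": 0,"dy": 0,"dz": 0,"spin": 0},
  {"dx": 0,"dy": 0,"dz": 0,"spin": 0},
  {"dx": 0,"dy": 0,"dz": 0,"spin": 0},
  {"dx": 0,"dy": 0,"dz": 0,"spin": 0},
  {"dx": 0,"dy": 0,"dz": 0,"spin": 0},
  {"dx": 0,"dy": 0,"dz": 0,"spin": 0},
  {"dx": 0,"dy": 0,"dz": 0,"spin": 0},
], claw=7)

```text
time: 10.9
ee_pos: [0.5447, -0.3597, 0.2613]
eef_rot: [0.998, -0.063, 0.0, 0.0]
ft_force: [0.6, -0.4, -0.5]
width: 0.0678
grip_force: 0.0
```

Emit:
move_arm([
  {"dx": 0,"dy": 0,"dz": -1,"spin": 0},
  {"dx": 0,"dy": 0,"dz": -1.5,"spin": 0},
  {"dx": 0,"dy": 0,"dz": -2,"spin": 0},
  {"dx": 0,"dy": 0,"dz": -2,"spin": 0},
  {"dx": 0,"dy": 0,"dz": -2,"spin": 0},
  {"dx": 0,"dy": 0,"dz": -2,"spin": 0},
  {"dx": 0,"dy": 0,"dz": -2,"spin": 0},
  {"dx": 0,"dy": 0,"dz": -1.5,"spin": 0},
  {"dx": 0,"dy": 0,"dz": 0,"spin": 0},
  {"dx": 0,"dy": 0,"dz": 0,"spin": 0},
])

```text
time: 11.9
ee_pos: [0.5446, -0.3596, 0.4013]
eef_rot: [0.998, -0.063, 0.0, 0.0]
ft_force: [-0.1, -0.6, 0.7]
width: 0.0701
grip_force: 0.0
```

```bash
python3 - <<'E'
from bench import imaging
import cv2,numpy as np
from h import *
c=imaging.camera("side")
h=cv2.cvtColor(c["img"],cv2.COLOR_RGB2HSV); o=cv2.inRange(h,(3,150,40),(20,255,255)); o[:,:150]=0
print(rect(c,o>0,.066))
cv2.imwrite("pics/end.png",cv2.resize(c["img"][130:250,310:470],None,fx=4,fy=4,interpolation=2)[:,:,::-1])
E
```

```text
(array([ 549.5726 , -361.78003], dtype=float32), [np.float32(95.64475), np.float32(146.71072)], np.float32(3.0150208))
```

View pics/end.png

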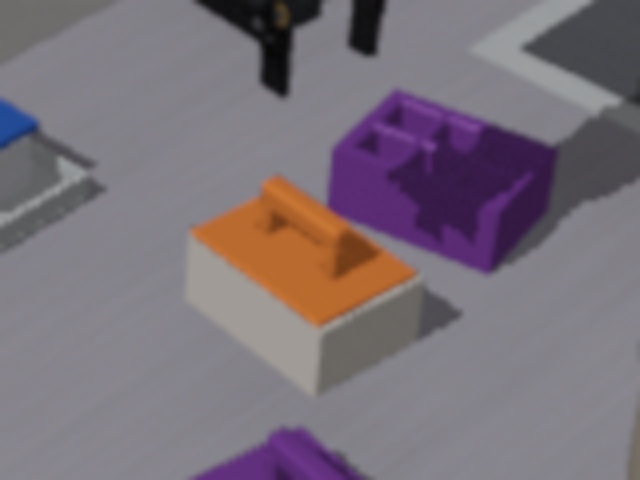

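The lid lies flat and square on the white mould (about (385,190) in the full side view), and the gripper is well clear above. Handing in.

```bash
python3 -c "
from bench import job
print(job.close_job())"
```

```text
the job is handed in; nothing more can be done
None
```

The orange six-stick lid is flat and square on the rim of the white six-well mould, held until it touched down and then released; I never went near the green lid, and I handed the job in at about 12 s (no verdict came back).

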